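# Hold the medicine safe unlocked

## Robot

A 6-joint arm with a two-finger parallel gripper is mounted at the origin on the work surface. World frame = base frame: x ahead of the robot, y to its left, z up, the work surface at z = 0. Lengths are in m, angles in degrees, forces in N, time in s.
With the tool pointing down it reaches from about 0.25 to 0.725 m from the base axis. Payload 9.7 kg.
Tool frame: the origin (TCP) lies at the very end of the fingers, on their centre line; the grasp point (between the pads) lies 19 mm behind it; z points along the fingers, y is the direction in which the jaws open and shut (so a half turn about z gives the same grasp; the last joint's range is limited). The gripper opens to 85 mm and grips with 20 to 120 N. Pads are 22 mm wide; open, the fingers measure 114 mm over their backs; the gripper's body (76 mm by 85 mm) begins 54 mm behind the grasp point. The pads swing forward as they close: fully open they stand 13 mm farther back than shut.
Start: joints at [-67.953, 4.979, 10.078, 95.1, 0, 90], TCP at [0.206, -0.51, 0.231] pointing down, gripper open.
Joint ranges: [-179.16, 179.16], [-48.56, 103.87], [-65.8, 70.77], [-126.05, 130.52], [-82.76, 87.17], [-180, 180]. Speed limits (degrees/s): [127.2, 127.2, 147.25, 180, 180, 180].

## Interface

Orientations are given as [roll, pitch, yaw] about the fixed x, y, z axes, in that order (R = Rz(yaw) Ry(pitch) Rx(roll)).
In Python, from workcell import bot gives the robot as it stands.
- The arm moves only by the shell command python3 -m pendant 'ROWS' [FORCE]. ROWS is JSON, a list that holds one entry, the list of rows, each a list of 7 numbers: the shift along the tool's x, y, z in cm, then the turn, a rotation vector about the tool's x, y, z in rad, then the opening in per cent of the stroke, from 0 (shut) to 100 (fully open). In form: [[[dx, dy, dz, ax, ay, az, gripper], ...]]. A call has 1 to 5 rows; each row shifts and turns the pose as measured when the row begins, along the tool's axes as they then stand; what a row does not reach is not made up. A row lasts 1/12 s, in which the tool goes at most 41.7 mm and 7.16 degrees, less where a joint would pass 70% of its speed; a pose out of reach is approached as far as the arm can. A call with a gripper value outside its range is refused whole. The fingers move at their own pace and stop on an object; FORCE is the grip in N (left out, the last holds). Time passes only in rows, so rows that do not move let the fingers close. It gives the time, the measured TCP pose, the force and the opening at its end, in the units of the state.
- bot.get_obs(): the state, without advancing time (a new reading comes with each control period).
- bot.camera(name): name is "scene" or "top"; returns the picture (480x640x3 uint8, red, green, blue); there is no depth.
- bot.get_calibration(name): a dict with "intrinsics" (3x3 intrinsics, pixels), "D" ([k1, k2, p1, p2, k3] as OpenCV has them; the pictures are not rectified), "pose" (4x4, takes a point from camera to world coordinates). Camera axes: x right, y down, z forward; pixel columns grow to the right and rows downward; lengths in m; the calibration is good to about 2 mm. A picture is of the moment at which its call begins. get_calibration takes no time and is no camera call.
- bot.job_done(): hands the job in, once; it reports no verdict.
Trained networks look in the newest picture that a camera, given by its name, has taken for a name from the list of things; names that differ only in an ending like _2 or _b are one class to them, and where a whole thing is asked for, a point or a joint stands for the part that bears it (a point fixed in the world has none). Each returns a list of dicts, best first, with "confidence" (0 to 1); they miss things now and then, are a little off and sometimes report something else, mostly with a low value. They report only what shows in the picture. A call takes as long as a camera call.
- bot.masks_of(camera, thing): "pixels" (480x640 bool, what is visible of it) and "extent" ([left, top, right, bottom] in pixels, round what is visible of it).
- bot.mark_of(camera, thing): "uv" ([column, row] in pixels: a listed point, or the origin of a listed thing).
The state is a dict: "time": time; "q": joint angles; "qd": joint speeds; "joint_efforts": joint torques, N m; "ee_pos": TCP position; "tcp_rot": TCP orientation; "wrist_force": force on the tool from outside, world axes, zero at the start; "torque": the same for the moment, N m; "opening": finger opening in m.
Only numpy, scipy, OpenCV 4.12 (cv2) and the standard library are available. Lean on these libraries where they do the work, as an engineer would, in place of code of your own. Each camera call takes 0.05 s, during which the arm holds its last target. There are 200 camera calls.

## Task

Unlock the medicine safe on the kitchen bench: take the larger key, the one with the wide rectangular head, out of the wooden key stand, work it straight down into the keyhole until it is fully home (the pins stick, so it may need a firm push and a little wiggle), then turn it a quarter turn clockwise as seen from above, as far as it goes. The lock springs back, so finish while still gripping the key and holding it turned against the spring, so that I can lift the lid. Leave the small spare key in its place and do not disturb the mug or the canister.

Things in the scene. Friction and masses are not known exactly. Their poses are not given: they have to be found in the camera images.
- key: The key to use, 40 g, standing blade down in the stand. Black rectangular head 32 wide (x) by 10 thick (y) by 30 mm high (z), above the origin, which is the centre of the head's underside; z points up. 34 mm of steel hang below it: a round neck 4.4 mm thick, 14 mm long, then the blade. The same after a half turn about z. In the stand the head rests on the stand's top.
- key_tip (a point): Lowest point of the key's blade, on its axis, 34 mm below the key's origin; axes as the key's. The blade is flat steel, 14 wide (x) by 4 thick (y) mm, 20 mm long from here up to the neck, with a fully rounded end.
- stand: Fixed wooden block 150 (x) by 56 (y) by 46 mm high that holds the two keys; origin at the centre of its underside. Two slots 17 (x) by 7 (y) mm, 39 mm deep, in its top, 38 mm either side of the centre along x; the key heads lie along its x. Which key is in which slot varies.
- spare: The spare key to be left in the other slot: head only 20 wide by 10 thick by 23 mm high with a round top, round shank 5 mm thick and 28 mm long below. Origin at the centre of the head's underside, z up.
- safe: Grey steel medicine safe, fixed, 200 (x) by 220 (y) by 100 mm high, origin at the centre of its underside. On top a brass lock plate 60 x 60 x 12 mm, centred 45 mm from the origin towards -x; towards +x the lid (top at 103 mm) and a steel keeper 44 mm wide (top at 123 mm, 51 to 71 mm from the keyhole), into which the lock's flat bolt runs.
- keyhole (a point): Centre of the keyhole's mouth, level with the lock plate's top, 112 mm above the bench. Axes as the safe's, z up. Slot 16 (x, the blade's width) by 6 (y) mm, bevelled at the mouth to about 25 x 15 mm. It goes straight down through the 12 mm plate; the plug lies under it, so the key turns only when fully home: head resting on the plate, key origin at this point.
- pins (a point): Middle of the keyway, 8.5 mm below its mouth; axes as the safe's. Two sticky sprung pins stand into the slot here, one from each side. The tip meets them about 8 mm down and needs a push of about 20 N to go on, or about 12 N while rocked 0.1 rad to and fro about its axis; from about 14 mm down it slides on easily to the full 34 mm. A turned key cannot be pulled out.
- plug (a joint): Angle of the lock's turning plug (rad): 0 locked, growing clockwise seen from above, stop at 1.6 (a quarter turn). The key has about 0.15 rad of play in it, so the key turns about 1.75 in all. A spring drives it back to 0: 0.015 N m at 0, 0.09 N m at the stop. It draws the bolt 12 mm towards the safe's -x, out of the keeper.
- mug: White mug, 80 mm across, 90 mm high, bystander. Origin at the centre of its underside.
- canister: Red tin canister with a lid, 94 mm across, 137 mm high, bystander. Origin at the centre of its underside.

How it is judged (in metres and radians):
On the way, in this order (a step that is already met when the one before it is completed fails the run):
1. the key is fully home in the lock, not yet turned (z of key in the frame of keyhole below 0.004 m and horizontal distance between key and keyhole below 0.005 m and angle between key's own z axis and vertical below 0.12 rad and value of joint plug below 0.6 rad), for 0.1 s.
2. the key is turned a quarter and kept there (z of key in the frame of keyhole below 0.004 m and horizontal distance between key and keyhole below 0.005 m and angle between key's own z axis and vertical below 0.12 rad and value of joint plug above 1.3 rad), for 0.3 s.
At the end, for the whole second after the job is handed in: The key is fully home (head within 4 mm of the lock plate, within 5 mm of the keyhole's centre, upright within 0.12 rad), the plug is held at more than 1.3 rad (stop at 1.6) by the fingers still gripping the key with more than 2 N, and the spare key is in its slot (all of step 2 and contact force between the fingers and key above 2 N and distance of spare from where it was at the start of the episode below 0.02 m); the arm keeps its last pose, push and grip.
It fails at once if the spare key is taken out or displaced by more than 20 mm (distance of spare from where it was at the start of the episode above 0.02 m).
It fails at once if the mug is moved more than 30 mm (distance of mug from where it was at the start of the episode above 0.03 m).
It fails at once if the canister is moved more than 30 mm (distance of canister from where it was at the start of the episode above 0.03 m).
It also fails if it takes over 48 s, if anything falls off the work surface, if the arm or the gripper's body presses on something with over 40 N, if the wrist force passes 120 N, or if a joint passes its speed limit or range.

## Working session

There is one attempt and no reset: what is moved stays moved. The work goes in short steps, Python scripts to look and compute and a shell command to move; the robot and the scene stay as the last step left them, time stands still between calls to the robot, and variables do not carry over. Pictures are saved under pics/ and viewed, about 8 in all and at most 12, crops included, and the job is handed in when it is done.

```bash
mkdir -p pics; ls; cat > h.py <<'E'
import numpy as np, cv2
from workcell import bot
from scipy.spatial.transform import Rotation as R
def ray(cam,uv):
    c=bot.get_calibration(cam);K=np.array(c["intrinsics"]);D=np.array(c["D"]);T=np.array(c["pose"])
    p=cv2.undistortPoints(np.array([[uv]],float),K,D)[0,0]
    return T[:3,3],T[:3,:3]@np.array([p[0],p[1],1])
def onz(cam,uv,z):
    o,d=ray(cam,uv);return o+d*(z-o[2])/d[2]
def proj(cam,P):
    c=bot.get_calibration(cam);T=np.linalg.inv(np.array(c["pose"]))
    return cv2.projectPoints(np.array(P,float).reshape(-1,1,3),cv2.Rodrigues(T[:3,:3])[0],T[:3,3],np.array(c["intrinsics"]),np.array(c["D"]))[0][:,0]
def tri(a,b):
    (o1,d1),(o2,d2)=ray("scene",a),ray("top",b)
    s=np.linalg.lstsq(np.c_[d1,-d2],o2-o1,rcond=None)[0]
    p,q=o1+s[0]*d1,o2+s[1]*d2
    return (p+q)/2,np.linalg.norm(p-q)
E
python3 - <<'E'
from h import *
im={}
for c in("scene","top"):
    im[c]=bot.camera(c);cv2.imwrite(f"pics/{c}0.png",im[c][:,:,::-1]); print(c,np.round(bot.get_calibration(c)["pose"],3).tolist())
for t in["key","spare","stand","safe","keyhole","pins","key_tip","mug","canister"]:
    m={c:bot.mark_of(c,t) for c in im}
    for c in im: print(t,c,[(np.round(x["uv"],1).tolist(),round(x["confidence"],2)) for x in m[c][:3]])
    if m["scene"] and m["top"]:
        p,e=tri(m["scene"][0]["uv"],m["top"][0]["uv"]);print("   ",p.round(4),e.round(4))
o=bot.get_obs();print(o)
E
```

```text
pics
scene [[-0.404, 0.688, -0.603, 1.468], [0.915, 0.292, -0.279, 0.271], [-0.016, -0.664, -0.748, 1.171], [0.0, 0.0, 0.0, 1.0]]
top [[-0.023, -0.989, 0.145, 0.455], [-1.0, 0.025, 0.017, -0.134], [-0.02, -0.144, -0.989, 1.249], [0.0, 0.0, 0.0, 1.0]]
key scene [([504.3, 279.0], 0.68)]
key top [([145.2, 291.6], 0.62)]
    [0.5119 0.2807 0.0461] 0.0053
spare scene [([517.5, 257.7], 0.51)]
spare top [([139.4, 326.3], 0.44)]
    [0.4362 0.2937 0.0441] 0.0027
stand scene [([506.7, 277.1], 0.67), ([506.4, 288.9], 0.41)]
stand top [([152.5, 306.4], 0.98)]
    [0.4782 0.2802 0.012 ] 0.005
safe scene [([329.6, 247.3], 0.81)]
safe top [([342.8, 275.5], 0.8)]
    [ 0.5384 -0.1495 -0.0104] 0.0086
keyhole scene [([335.6, 203.0], 0.71)]
keyhole top [([336.3, 287.6], 0.88)]
    [ 0.5074 -0.1393  0.1214] 0.004
pins scene [([338.3, 201.5], 0.96)]
pins top [([338.7, 293.1], 0.72)]
    [ 0.4951 -0.141   0.1145] 0.0024
key_tip scene [([504.7, 288.5], 0.54)]
key_tip top []
mug scene [([459.1, 361.4], 0.63)]
mug top [([176.3, 196.2], 0.76), ([337.7, 288.7], 0.74), ([341.7, 275.8], 0.65)]
    [ 0.7332  0.2365 -0.0021] 0.0097
canister scene []
canister top [([490.1, 271.9], 0.95), ([150.0, 307.6], 0.41)]
{'time': 1.0, 'q': array([-6.79518091e+01,  4.97878849e+00,  1.00787992e+01,  9.51000038e+01,
        2.88812416e-04,  9.00000476e+01]), 'qd': array([-0.03367603,  0.14023341, -0.04099497, -0.03168594, -0.03426269,
        0.03635339]), 'joint_efforts': array([ 1.42268225e-03, -5.20106971e+01,  4.64867842e+01,  1.41146076e-03,
        9.22307845e-05, -2.05508502e-05]), 'ee_pos': array([ 0.20646239, -0.50977363,  0.23129046]), 'tcp_rot': array([ 1.79999993e+02, -2.88812422e-04,  2.20481433e+01]), 'wrist_force': array([-0.32561109,  0.67846005,  0.30623737]), 'torque': array([0.04700239, 0.03751955, 0.04552381]), 'opening': 0.08535852595017022}
```

View pics/top0.png

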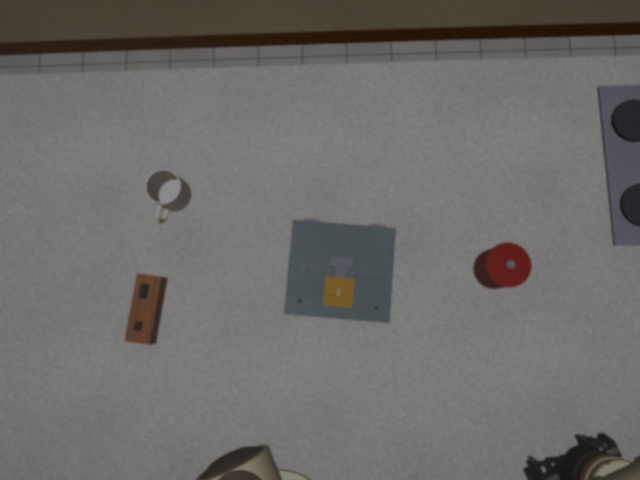

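View pics/scene0.png

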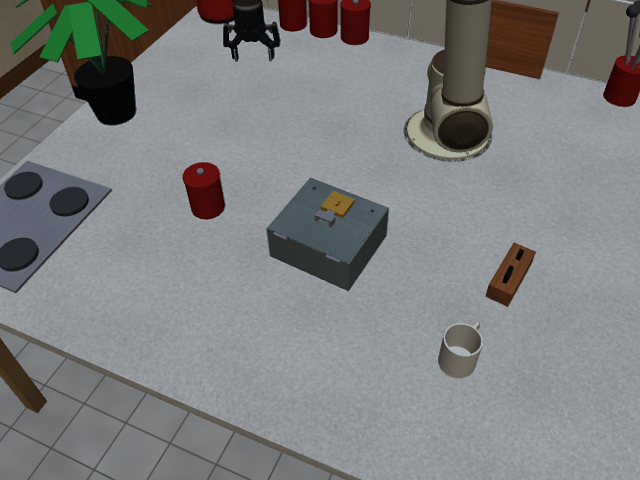

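The larger key is the far slot of the stand, with the bigger black head (top view 143,290; scene 508,273). The keyhole is at top view (339,292) and scene (338,204). Next I refine these poses by fitting box outlines.

```bash
cat > fit.py <<'E'
from h import *
from scipy.optimize import least_squares
def mom(h):
    m=cv2.moments(h.astype(np.float32));
    return np.array([m["m10"]/m["m00"],m["m01"]/m["m00"],m["mu20"]/m["m00"],m["mu11"]/m["m00"],m["mu02"]/m["m00"]]),m["m00"]
def box(p,lx,ly,z0,z1):
    c,s=np.cos(p[2]),np.sin(p[2])
    return np.array([[p[0]+c*a-s*b,p[1]+s*a+c*b,z] for a in(-lx/2,lx/2) for b in(-ly/2,ly/2) for z in(z0,z1)])
def hullof(mask,px=0.5):
    n,l,st,_=cv2.connectedComponentsWithStats(mask.astype(np.uint8)); i=1+np.argmax(st[1:,4])
    cs=cv2.findContours(cv2.resize((l==i).astype(np.uint8),None,fx=8,fy=8,interpolation=cv2.INTER_NEAREST),cv2.RETR_EXTERNAL,cv2.CHAIN_APPROX_NONE)[0]
    return cv2.convexHull(np.vstack(cs)).astype(np.float32)/8-0.5+1/16
def fit(masks,p0,*b):
    hs={c:mom(hullof(m)) for c,m in masks.items()}
    def f(p,raw=False):
        r=[]
        for c,(h,a) in hs.items():
            m,A=mom(cv2.convexHull(proj(c,box(p,*b)).astype(np.float32)))
            r+=list((m-h)*np.array([1,1,.05,.05,.05]))
            if raw:print("  ",c,"area img/model",round(a),round(A),"d",(m-h).round(2)[:2])
        return r
    s=least_squares(f,p0,diff_step=1e-4,x_scale=[.01,.01,.1]);f(s.x,True)
    return s.x
def crop(c,im,cx,cy,r=40):
    return cv2.resize(im[cy-r:cy+r,cx-r:cx+r],None,fx=5,fy=5,interpolation=cv2.INTER_NEAREST)
E
python3 - <<'E'
from fit import *
im={c:bot.camera(c) for c in("scene","top")}
hsv={c:cv2.cvtColor(im[c],cv2.COLOR_RGB2HSV).astype(int) for c in im}
roi={"plate":{"top":(339,292),"scene":(338,204)},"stand":{"top":(146,309),"scene":(511,273)}}
def sel(c,k,cond,r):
    m=np.zeros((480,640),bool);x,y=roi[k][c];m[y-r:y+r,x-r:x+r]=1;return cond&m
pl={c:sel(c,"plate",(hsv[c][...,0]>12)&(hsv[c][...,0]<30)&(hsv[c][...,1]>150)&(hsv[c][...,2]>60),30) for c in im}
st={c:sel(c,"stand",(hsv[c][...,1]>100)&(hsv[c][...,0]<18)|(im[c].max(2)<50)&(c=="scene"),45) for c in im}
for c in im: print(c,pl[c].sum(),st[c].sum())
print("plate",fit(pl,[.5,-.14,0],.06,.06,.1,.112).round(4))
for c in im: print(c,fit({c:pl[c]},[.5,-.14,0],.06,.06,.1,.112).round(4))
print("stand",fit({"top":st["top"]},[.478,.28,0],.15,.056,0,.046).round(4))
print("stand2",fit(st,[.478,.28,0],.15,.056,0,.046).round(4))
for c in im:
    a=[crop(c,im[c],*roi[k][c],r=32) for k in roi]
    b=[crop(c,(k[c]*255).astype(np.uint8)[...,None].repeat(3,2),*roi[n][c],r=32) for k,n in((pl,"plate"),(st,"stand"))]
    im[c]=np.hstack(a+b)
cv2.imwrite("pics/z1.png",cv2.resize(np.vstack([im["scene"],im["top"]])[:,:,::-1],(800,400)))
# safe via network mask
for c in("scene","top"):
    m=bot.masks_of(c,"safe")
    if m: print(c,"safe conf",m[0]["confidence"],m[0]["extent"])
E
```

```text
scene 502 1577
top 661 1467
   scene area img/model 570 562 d [-0.2   0.92]
   top area img/model 740 851 d [0.07 0.58]
plate [ 0.4984 -0.1415  0.    ]
   scene area img/model 570 560 d [-0.  0.]
scene [ 0.4954 -0.1422  0.    ]
   top area img/model 740 850 d [-0. -0.]
top [ 0.4996 -0.1413  0.    ]
   top area img/model 1752 2190 d [-0.01 -0.03]
stand [0.4749 0.2933 0.    ]
   scene area img/model 1659 1647 d [0.79 1.25]
   top area img/model 1752 2185 d [1.16 0.69]
stand2 [ 0.4741  0.2904 -0.1634]
scene safe conf 0.74 [265.2, 179.9, 387.8, 290.8]
top safe conf 0.62 [283.4, 220.5, 393.6, 325.7]
```

View pics/z1.png

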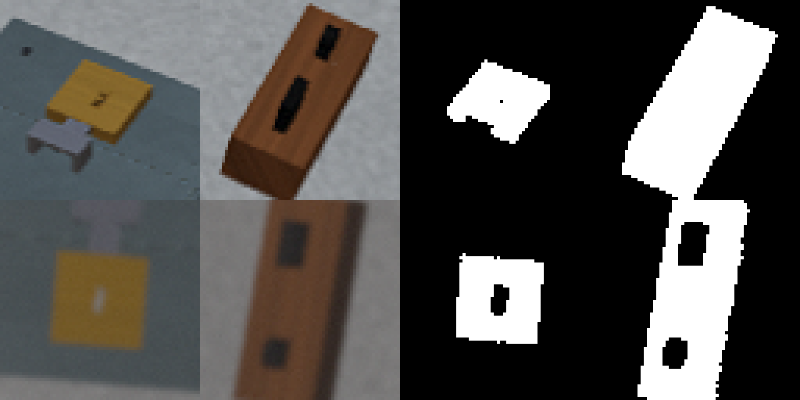

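```bash
sed -i 's/diff_step=1e-4,x_scale=\[.01,.01,.1\]/jac="3-point",diff_step=1e-3,x_scale=[.01,.01,.1]/' fit.py
cat > m2.py <<'E'
from fit import *
def otsu(ch,x,y,r):
    p=np.clip(ch[y-r:y+r,x-r:x+r],0,255).astype(np.uint8);t=cv2.threshold(p,0,1,cv2.THRESH_BINARY+cv2.THRESH_OTSU)
    m=np.zeros(ch.shape,bool);m[y-r:y+r,x-r:x+r]=t[1]>0;return m
im={c:bot.camera(c) for c in("scene","top")}
lab={c:cv2.cvtColor(im[c],cv2.COLOR_RGB2LAB).astype(float) for c in im}
P={"top":(339,292),"scene":(338,204)}
pl={c:otsu(lab[c][...,2],*P[c],26) for c in im}
for cs in(("top",),("scene",),("top","scene")):
    print("plate",cs,fit({c:pl[c] for c in cs},[.5,-.14,-.06],.06,.06,.1,.112).round(4))
S={"top":(146,309),"scene":(511,273)}
st={c:otsu(lab[c][...,1],*S[c],45) for c in im}
st["scene"]|=cv2.morphologyEx(st["scene"].astype(np.uint8),cv2.MORPH_CLOSE,np.ones((9,9)))>0
for cs in(("top",),("scene",),("top","scene")):
    print("stand",cs,fit({c:st[c] for c in cs},[.478,.28,-.1],.15,.056,0,.046).round(4))
for n,ctr,b in(("key",{"top":(143,290),"scene":(508,273)},(.032,.010,.046,.076)),("spare",{"top":(138,326),"scene":(520,255)},(.020,.010,.046,.069))):
    k={c:otsu(255-lab[c][...,0],*ctr[c],9 if n=="key" else 7) for c in im}
    for cs in(("top",),("scene",),("top","scene")):
        print(n,cs,[k[c].sum() for c in cs],fit({c:k[c] for c in cs},[.51 if n=="key" else .436,.284,-.1],*b).round(4))
E
python3 m2.py
```

```text
top area img/model 879 851 d [0. 0.]
plate ('top',) [ 0.499  -0.1412  1.5108]
   scene area img/model 595 565 d [-0.  0.]
plate ('scene',) [ 0.4947 -0.1424 -0.149 ]
   top area img/model 879 851 d [0.15 0.57]
   scene area img/model 595 570 d [-0.12  0.95]
plate ('top', 'scene') [ 0.4978 -0.1415 -0.3015]
   top area img/model 1912 2188 d [ 0.01 -0.01]
stand ('top',) [ 0.4755  0.293  -0.1469]
   scene area img/model 1673 1639 d [-0.    0.01]
stand ('scene',) [ 0.4709  0.2878 -0.16  ]
   top area img/model 1912 2186 d [1.16 0.71]
   scene area img/model 1673 1643 d [0.8  1.28]
stand ('top', 'scene') [ 0.4739  0.2903 -0.1582]
   top area img/model 147 139 d [-0.  0.]
key ('top',) [np.int64(134)] [ 0.5124  0.2823 -0.1168]
   scene area img/model 109 116 d [-0. -0.]
key ('scene',) [np.int64(94)] [ 0.5077  0.2819 -0.2368]
   top area img/model 147 139 d [0.1  0.75]
   scene area img/model 109 99 d [-0.22  1.01]
key ('top', 'scene') [np.int64(134), np.int64(94)] [ 0.5107  0.2821 -0.0952]
   top area img/model 78 79 d [ 0. -0.]
spare ('top',) [np.int64(74)] [0.4377 0.2938 0.0128]
   scene area img/model 65 72 d [-0. -0.]
spare ('scene',) [np.int64(56)] [ 0.4369  0.2939 -0.2697]
   top area img/model 78 82 d [-0.03  0.12]
   scene area img/model 65 70 d [-0.08  0.16]
spare ('top', 'scene') [np.int64(74), np.int64(56)] [ 0.4375  0.2938 -0.2311]
```

```bash
R='[[2.8,-3,0,0,0,0,50],[2.8,-3,0,0,0,0,50],[2.8,-3,0,0,0,0,50],[2.8,-3,0,0,0,0,50],[2.8,-3,0,0,0,0,50]]'; unset R
python3 -m pendant '[[[2.8,-3,0,0,0,0,50],[2.8,-3,0,0,0,0,50],[2.8,-3,0,0,0,0,50],[2.8,-3,0,0,0,0,50],[2.8,-3,0,0,0,0,50]]]' 30
python3 -m pendant '[[[2.8,-3,0,0,0,0,50],[2.8,-3,0,0,0,0,50],[2.8,-3,0,0,0,0,50],[2.8,-3,0,0,0,0,50],[2.8,-3,0,0,0,0,50]]]'
python3 -m pendant '[[[2.8,-3,0,0,0,0,50],[2.8,-3,0,0,0,0,50],[2.8,-3,0,0,0,0,50],[2.8,-3,0,0,0,0,50],[2.8,-3,0,0,0,0,50]]]'
```

```text
time: 1.72
ee_pos: [0.2792, -0.3183, 0.2271]
tcp_rot: [-179.8, 0.1, 21.5]
wrist_force: [-0.1, -0.8, -0.9]
opening: 0.0426
time: 2.13
ee_pos: [0.3532, -0.1233, 0.2283]
tcp_rot: [-179.9, -0.1, 21.3]
wrist_force: [0.7, -0.1, 0.6]
opening: 0.0429
time: 2.55
ee_pos: [0.4277, 0.0717, 0.2306]
tcp_rot: [179.9, -0.4, 21.3]
wrist_force: [1.1, -0.5, -0.3]
opening: 0.0428
```

```bash
python3 -m pendant '[[[2.8,-3,0,0,0,0,50],[2.8,-3,0,0,0,0,50],[2.8,-3,0,0,0,0,50],[2.8,-3,0,0,0,0,50],[2.8,-3,0,0,0,0,50]]]' >/dev/null
python3 -m pendant '[[[0.5,-0.5,0,0,0,0.105,50],[0,0,1,0,0,0.105,50],[0,0,1,0,0,0.105,50],[0,0,1,0,0,0.105,50],[0,0,1,0,0,0.105,50]]]'
python3 - <<'E'
from fit import *
from m2 import otsu,im,lab
def sm(c):
    m=bot.masks_of(c,"safe"); print(c,m[0]["confidence"],m[0]["pixels"].sum()); return m[0]["pixels"]
sf={c:sm(c) for c in("top","scene")}
for cs in(("top",),("scene",),("top","scene")):
    p=fit({c:sf[c] for c in cs},[.54,-.145,-.08],.2,.22,0,.1); print("safe",cs,p.round(4),"keyhole",(p[:2]-.045*np.array([np.cos(p[2]),np.sin(p[2])])).round(4))
for c in im: cv2.imwrite(f"pics/{c}2.png",im[c][:,:,::-1])
a=im["scene"][180:320,420:580];b=im["top"][200:340,260:420]
cv2.imwrite("pics/z2.png",cv2.resize(np.hstack([a,b]),(800,350),interpolation=cv2.INTER_CUBIC)[:,:,::-1])
o=bot.get_obs();print(proj("scene",[o["ee_pos"]]),proj("top",[o["ee_pos"]]))
E
```

```text
time: 3.38
ee_pos: [0.5534, 0.1213, 0.1901]
tcp_rot: [-172.3, 1.5, 8.6]
wrist_force: [0.2, 0.6, 0.1]
opening: 0.0426
   top area img/model 878 851 d [0. 0.]
plate ('top',) [ 0.499  -0.1413  1.5524]
   scene area img/model 595 565 d [-0.  0.]
plate ('scene',) [ 0.4947 -0.1425 -0.1407]
   top area img/model 878 851 d [0.13 0.57]
   scene area img/model 595 570 d [-0.14  0.94]
plate ('top', 'scene') [ 0.4978 -0.1416 -0.2965]
   top area img/model 2918 2246 d [0.04 0.24]
stand ('top',) [ 0.4749  0.352  -0.0274]
   scene area img/model 1663 1642 d [-0.  0.]
stand ('scene',) [ 0.4711  0.2877 -0.1635]
   top area img/model 2918 2216 d [14.38  1.23]
   scene area img/model 1663 1604 d [13.34  4.7 ]
stand ('top', 'scene') [ 0.4726  0.3194 -0.1139]
   top area img/model 315 140 d [-0.  0.]
key ('top',) [np.int64(208)] [ 0.5152  0.2842 -0.6924]
   scene area img/model 104 116 d [-0. -0.]
key ('scene',) [np.int64(90)] [ 0.507   0.282  -0.2388]
   top area img/model 315 139 d [0.53 1.3 ]
   scene area img/model 104 100 d [-0.05  1.84]
key ('top', 'scene') [np.int64(208), np.int64(90)] [ 0.5123  0
[... 161 characters left out ...]
ene',) [np.int64(56)] [ 0.4369  0.2939 -0.2697]
   top area img/model 107 82 d [1.57 0.1 ]
   scene area img/model 65 72 d [1.52 0.56]
spare ('top', 'scene') [np.int64(95), np.int64(56)] [ 0.4372  0.2975 -0.2686]
top 0.65 9927
scene 0.81 8704
   top area img/model 10242 9988 d [0.   0.06]
safe ('top',) [ 0.5444 -0.1455 -0.1665] keyhole [ 0.5   -0.138]
   scene area img/model 8952 8850 d [0.   0.06]
safe ('scene',) [ 0.5413 -0.1463 -0.0738] keyhole [ 0.4964 -0.143 ]
   top area img/model 10242 9992 d [0.13 0.49]
   scene area img/model 8952 8888 d [-0.07  0.72]
safe ('top', 'scene') [ 0.5434 -0.1457 -0.1001] keyhole [ 0.4987 -0.1412]
[[440.58914982 228.01123808]] [[202.87921967 265.14069081]]
```

View pics/z2.png

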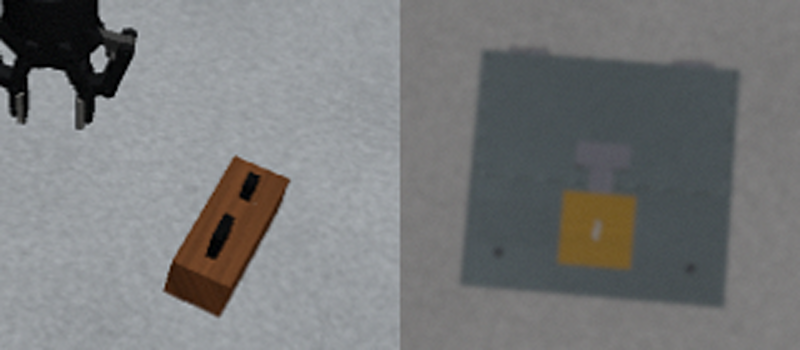

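The scene crop shows the gripper hovering next to the stand, with the key at about (508,273). The top crop shows the safe, with the keyhole at about (339,292). The arm fell short of its target and tilted, so I'm checking the joints.

```bash
python3 -c "
from h import *
o=bot.get_obs();print({k:np.round(v,3) for k,v in o.items()})
for p in [(0,0,0)]:pass
Z=.1
# edge yaw of safe from front bottom & left edges of lid (top view)
for a,b in(((285,313.5),(389.5,322)),((293,220.5),(396,228)),((293,220.5),(285,313.5)),((396,228),(389.5,322))):
    d=onz('top',b,Z)-onz('top',a,Z);print(np.degrees(np.arctan2(d[1],d[0])).round(1),np.linalg.norm(d).round(3))
"
```

```text
{'time': np.float64(3.583), 'q': array([  8.529,   7.962,   8.503,  92.111,   7.627, 179.942]), 'qd': array([ 1.952, -0.559,  0.882,  0.104,  0.043,  0.039]), 'joint_efforts': array([-1.7730e+00, -5.4305e+01,  4.5654e+01,  2.4500e-01,  3.6700e-01,
        1.0000e-03]), 'ee_pos': array([0.553, 0.121, 0.19 ]), 'tcp_rot': array([-172.372,    1.562,    8.587]), 'wrist_force': array([-0.584,  0.38 ,  0.333]), 'torque': array([-0.093, -0.077, -0.035]), 'opening': np.float64(0.042)}
-95.9 0.217
-95.7 0.219
174.3 0.197
173.7 0.197
```

```bash
python3 -m pendant '[[[0,0,0,-0.1,0,0,50],[0,0,0,-0.04,0,-0.05,50],[0,0,0,0,0,-0.12,50],[0,0,0,0,0,-0.12,50],[0,0,0,0,0,-0.12,50]]]'
python3 -m pendant '[[[0,0,0,0,0,-0.12,50],[0,0,0,0,0,-0.12,50],[0,0,0,0,0,-0.12,50],[0,0,0,0,0,-0.12,50],[0,0,0,0,0,-0.12,50]]]' >/dev/null
python3 -m pendant '[[[0,0,0,0,0,-0.12,50],[0,0,0,0,0,-0.12,50],[0,0,0,0,0,-0.12,50],[0,0,0,0,0,-0.12,50],[0,0,0,0,0,-0.12,50]]]' >/dev/null
python3 -m pendant '[[[0,0,0,0,0,-0.12,50],[0,0,0,0,0,-0.12,50],[0,0,0,0,0,-0.12,50],[0,0,0,0,0,-0.12,50],[0,0,0,0,0,-0.12,50]]]'
```

```text
time: 4.0
ee_pos: [0.5556, 0.112, 0.1937]
tcp_rot: [-179.7, 1.2, 34.3]
wrist_force: [-0.6, 0.1, 0.3]
opening: 0.0428
time: 5.25
ee_pos: [0.5544, 0.1335, 0.206]
tcp_rot: [-179.8, 0.1, 141.7]
wrist_force: [0.5, 0.1, -0.3]
opening: 0.0431
```

```bash
python3 -m pendant '[[[0,0,0,0,0,-0.12,50],[0,0,0,0,0,-0.12,50],[0,0,0,0,0,-0.12,50],[0,0,0,0,0,-0.11,50],[0,0,0,0,0,0,50]]]'
python3 -m pendant '[[[1.65,3.5,2,0,0,0,50],[1.65,3.5,2,0,0,0,50],[1.65,3.5,2,0,0,0,50],[1.65,3.5,2,0,0,0,50],[0,0,0,0,0,0,50]]]'
```

```text
time: 5.67
ee_pos: [0.5538, 0.1405, 0.2101]
tcp_rot: [-180.0, 0.3, 170.5]
wrist_force: [0.3, 0.1, 0.1]
opening: 0.043
time: 6.08
ee_pos: [0.5144, 0.291, 0.1348]
tcp_rot: [179.7, 0.8, 169.5]
wrist_force: [-0.7, 0.1, -0.1]
opening: 0.043
```

```bash
python3 -m pendant '[[[0.3,-0.96,1.5,0.005,0.014,-0.028,50],[0,0,1.5,0,0,0,50],[0,0,0,0,0,0,50]]]'
python3 - <<'E'
from fit import *
im={c:bot.camera(c) for c in("scene","top")}
a=im["scene"][235:305,470:550];b=im["top"][260:340,105:185][:70]
cv2.imwrite("pics/z3.png",cv2.resize(np.hstack([a,b]),(800,350),interpolation=cv2.INTER_CUBIC)[:,:,::-1])
o=bot.get_obs();print(o["ee_pos"],proj("scene",[o["ee_pos"]]),proj("top",[o["ee_pos"]]))
E
```

```text
time: 6.33
ee_pos: [0.5074, 0.2875, 0.1045]
tcp_rot: [180.0, 0.1, 171.1]
wrist_force: [-0.8, -1.0, -0.7]
opening: 0.0428
[0.50844153 0.28743854 0.10708148] [[514.42374819 261.59236223]] [[133.25700428 291.76368129]]
```

View pics/z3.png

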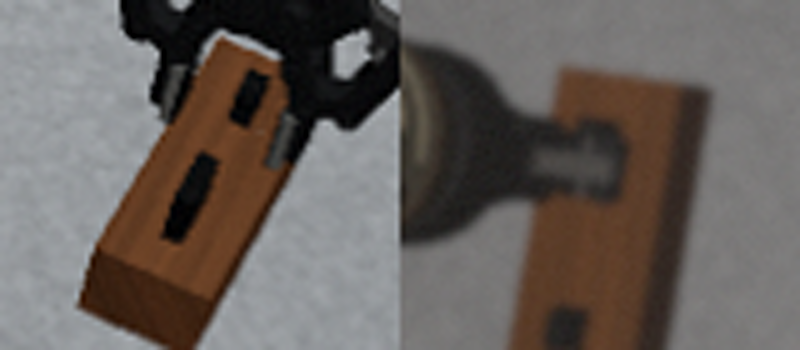

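The scene crop shows the two fingertips at about (504,259) and (526,268), straddling the line of the key head, with the key ahead at (508,273). The position agrees with the projected TCP, so I'm descending and gripping.

```bash
python3 -m pendant '[[[-0.3,-0.55,1.5,0,0,0,50],[0,0,1.5,0,0,0,50],[0,0,1.0,0,0,0,50],[0,0,0,0,0,0,50]]]'
python3 -m pendant '[[[0,0,0,0,0,0,50]]]'
```

```text
time: 6.77
ee_pos: [0.5136, 0.283, 0.0725]
tcp_rot: [179.6, 0.6, 170.8]
wrist_force: [-1.4, 0.1, -0.4]
opening: 0.0426
time: 6.85
ee_pos: [0.514, 0.2831, 0.0734]
tcp_rot: [179.6, 0.7, 170.7]
wrist_force: [-0.8, -0.4, 0.7]
opening: 0.0428
```

```bash
python3 -m pendant '[[[0.3,0,1.5,0.007,0.01,-0.01,50],[0,0,1.0,0,0,0,50],[0,0,0,0,0,0,50],[0,0,0,0,0,0,50]]]'
```

```text
time: 7.18
ee_pos: [0.512, 0.2844, 0.0486]
tcp_rot: [179.9, 0.2, 171.3]
wrist_force: [-0.0, -0.1, 0.8]
opening: 0.0425
```

```bash
python3 - <<'E'
from fit import *
im={c:bot.camera(c) for c in("scene","top")}
a=im["scene"][235:305,470:550];b=im["top"][260:330,105:185]
cv2.imwrite("pics/z4.png",cv2.resize(np.hstack([a,b]),(800,350),interpolation=cv2.INTER_CUBIC)[:,:,::-1])
o=bot.get_obs();print(o["ee_pos"],proj("scene",[o["ee_pos"]]),proj("top",[o["ee_pos"]]))
E
```

```text
[0.51211753 0.28437025 0.04890389] [[507.29661564 278.6393255 ]] [[144.30716969 291.07746514]]
```

View pics/z4.png

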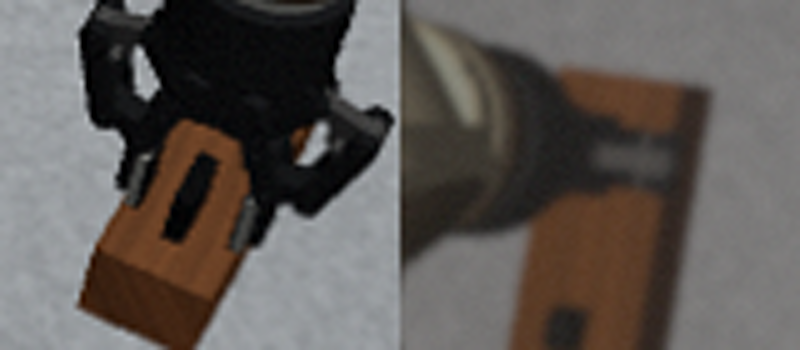

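Fingers straddle the larger key's head, with pads at about (496,276) and (518,284) on either side of the head at (508,273). Now I close and lift.

```bash
python3 -m pendant '[[[0,0,0,0,0,0,0],[0,0,0,0,0,0,0],[0,0,0,0,0,0,0],[0,0,0,0,0,0,0],[0,0,0,0,0,0,0]]]' 80
python3 -m pendant '[[[0,0,-1,0,0,0,0],[0,0,-2,0,0,0,0],[0,0,-3,0,0,0,0],[0,0,-3,0,0,0,0],[0,0,-3,0,0,0,0]]]'
python3 -m pendant '[[[0,0,-3,0,0,0,0],[0,0,-2,0,0,0,0],[0,0,0,0,0,0,0]]]'
```

```text
time: 7.7
ee_pos: [0.5125, 0.2837, 0.0503]
tcp_rot: [179.9, 0.3, 171.3]
wrist_force: [-1.6, -0.2, -1.2]
opening: 0.0084
time: 8.12
ee_pos: [0.509, 0.2824, 0.1694]
tcp_rot: [-179.7, -0.2, 171.3]
wrist_force: [0.6, 0.2, -0.6]
opening: 0.0088
time: 8.37
ee_pos: [0.51, 0.2835, 0.2313]
tcp_rot: [179.8, 0.2, 171.3]
wrist_force: [0.0, -0.1, 0.1]
opening: 0.0085
```

```bash
python3 -m pendant '[[[-0.47,-3.8,0,0,0,0,0],[-0.47,-3.8,0,0,0,0,0],[-0.47,-3.8,0,0,0,0,0],[-0.47,-3.8,0,0,0,0,0],[-0.47,-3.8,0,0,0,0,0]]]'
python3 -m pendant '[[[-0.47,-3.8,0,0,0,-0.01,0],[-0.47,-3.8,0,0,0,-0.01,0],[-0.47,-3.8,0,0,0,-0.01,0],[-0.47,-3.8,0,0,0,-0.01,0],[-0.47,-3.8,0,0,0,-0.01,0]]]'
python3 -m pendant '[[[-0.4,-2,0,0,0,0,0],[0,0,0,0,0,0,0]]]'
```

```text
time: 8.78
ee_pos: [0.505, 0.0935, 0.2317]
tcp_rot: [179.6, 0.4, 171.9]
wrist_force: [1.5, -0.6, -0.8]
opening: 0.0088
time: 9.2
ee_pos: [0.5028, -0.1062, 0.2306]
tcp_rot: [179.5, 0.6, 175.0]
wrist_force: [1.1, 0.3, -0.2]
opening: 0.0087
time: 9.37
ee_pos: [0.5042, -0.1333, 0.2299]
tcp_rot: [179.6, 0.6, 174.7]
wrist_force: [-0.6, 0.3, -0.2]
opening: 0.0086
```

```bash
python3 -m pendant '[[[0.64,-0.87,2.5,0.007,0.01,0,0],[0,0,2,0,0,0,0],[0,0,1.7,0,0,0,0],[0,0,0,0,0,0,0],[0,0,0,0,0,0,0]]]'
python3 - <<'E'
from fit import *
im={c:bot.camera(c) for c in("scene","top")}
for c in im: cv2.imwrite(f"pics/raw5{c}.png",im[c][:,:,::-1])
a=im["scene"][150:220,298:378];b=im["top"][245:315,300:380]
cv2.imwrite("pics/z5.png",cv2.resize(np.hstack([a,b]),(800,350),interpolation=cv2.INTER_CUBIC)[:,:,::-1])
o=bot.get_obs();print(o["ee_pos"],o["tcp_rot"]);e=o["ee_pos"]
for c in im:
    print(c,[(n,(np.round(x["uv"],1).tolist(),round(x["confidence"],2))) for n in("key_tip","key","keyhole") for x in bot.mark_of(c,n)[:1]], proj(c,[e-[0,0,.0045],e-[0,0,.0385],[.4978,-.1415,.112]]).round(1).tolist())
E
```

```text
time: 9.78
ee_pos: [0.4968, -0.142, 0.1662]
tcp_rot: [179.9, 0.1, 174.5]
wrist_force: [-0.9, 0.6, 0.3]
opening: 0.0088
[ 0.49709306 -0.14206548  0.16678046] [1.79934475e+02 1.32079036e-01 1.74532599e+02]
scene [('key_tip', ([337.8, 198.3], 0.43)), ('key', ([333.4, 184.9], 0.38)), ('keyhole', ([337.5, 201.2], 0.76))] [[337.1, 187.4], [337.1, 197.8], [337.2, 202.9]]
top [] [[338.8, 291.4], [338.7, 292.1], [338.3, 292.0]]
```

View pics/z5.png

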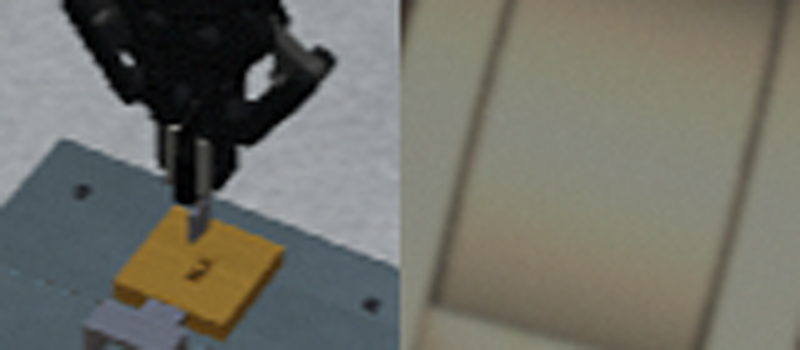

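The scene crop shows the key upright in the jaws, tip at about (337.6,198), with the keyhole just below at (338.6,203.6). That suggests about 1–2 mm of correction. The top view is blocked by the arm.

```bash
python3 -m pendant '[[[-0.12,0.21,0.3,0,0,0,0],[0,0,0.5,0,0,0,0],[0,0,0.3,0,0,0,0],[0,0,0,0,0,0,0]]]'
python3 -m pendant '[[[0,0,0.5,0,0,0,0],[0,0,0.3,0,0,0,0],[0,0,0,0,0,0,0]]]'
```

```text
time: 10.52
ee_pos: [0.4994, -0.1403, 0.1554]
tcp_rot: [180.0, 0.2, 174.5]
wrist_force: [0.1, -0.1, -0.5]
opening: 0.0087
time: 10.77
ee_pos: [0.4992, -0.1402, 0.1461]
tcp_rot: [180.0, 0.2, 174.5]
wrist_force: [0.1, -0.0, -0.3]
opening: 0.0086
```

```bash
python3 -m pendant '[[[0,0,0.3,0,0,0,0],[0,0,0,0,0,0,0]]]'
python3 -m pendant '[[[0,0,0.3,0,0,0,0],[0,0,0,0,0,0,0]]]'
```

```text
time: 10.93
ee_pos: [0.4992, -0.1405, 0.1428]
tcp_rot: [180.0, 0.2, 174.5]
wrist_force: [-0.3, -0.8, -1.5]
opening: 0.0078
time: 11.1
ee_pos: [0.4995, -0.1412, 0.1413]
tcp_rot: [-179.9, 0.3, 174.5]
wrist_force: [-2.4, 1.2, -0.8]
opening: 0.0087
```

```bash
python3 -m pendant '[[[0,0,0.3,0,0,0,0],[0,0,0.3,0,0,0,0],[0,0,0.3,0,0,0,0]]]'
python3 -m pendant '[[[0,0,0.3,0,0,0.1,0],[0,0,0.3,0,0,-0.1,0],[0,0,0.3,0,0,-0.1,0],[0,0,0.3,0,0,0.1,0]]]'
```

```text
time: 11.35
ee_pos: [0.4998, -0.1415, 0.1396]
tcp_rot: [-179.8, 0.7, 174.4]
wrist_force: [-10.1, 1.4, 24.2]
opening: 0.0085
time: 11.68
ee_pos: [0.4992, -0.1415, 0.1345]
tcp_rot: [-179.8, 1.0, 174.5]
wrist_force: [-4.8, -0.6, 7.4]
opening: 0.0085
```

```bash
python3 -m pendant '[[[0.1,0,0.3,0,0.012,0.05,0],[0,0,0.3,0,0,-0.1,0],[0,0,0.3,0,0,0.05,0],[0,0,0.3,0,0,0,0]]]'
python3 -m pendant '[[[0,0,0.3,0,0.005,0,0],[0,0,0.3,0,0,0,0],[0,0,0.2,0,0,0,0]]]'
```

```text
time: 12.02
ee_pos: [0.4994, -0.1417, 0.1268]
tcp_rot: [-179.8, 0.7, 174.3]
wrist_force: [-5.4, 1.1, 9.2]
opening: 0.0087
time: 12.27
ee_pos: [0.4993, -0.1417, 0.1206]
tcp_rot: [-179.8, 0.5, 174.3]
wrist_force: [-0.4, 0.3, -0.6]
opening: 0.0083
```

```bash
python3 -m pendant '[[[0.05,0,0.3,0,0.005,0,0],[0,0,0.3,0,0,0,0]]]'
python3 -m pendant '[[[0,0,0.3,0,0,0,0],[0,0,0.2,0,0,0,0]]]'
```

```text
time: 12.43
ee_pos: [0.4991, -0.1416, 0.1157]
tcp_rot: [-179.8, 0.3, 174.3]
wrist_force: [-13.7, 3.0, 36.9]
opening: 0.0086
time: 12.6
ee_pos: [0.4991, -0.1416, 0.1158]
tcp_rot: [-179.7, 0.5, 174.3]
wrist_force: [-6.5, 1.5, 12.2]
opening: 0.0087
```

```bash
python3 -m pendant '[[[0,0,0.1,0,0,0,0],[0,0,0.1,0,0,0,0]]]'
python3 - <<'E'
from fit import *
a=bot.camera("scene")[150:220,298:378]
cv2.imwrite("pics/z6.png",cv2.resize(a,(640,560),interpolation=cv2.INTER_CUBIC)[:,:,::-1])
E
```

```text
time: 12.77
ee_pos: [0.4991, -0.1416, 0.1158]
tcp_rot: [-179.7, 0.6, 174.3]
wrist_force: [-3.1, 0.6, 9.4]
opening: 0.0082
```

View pics/z6.png

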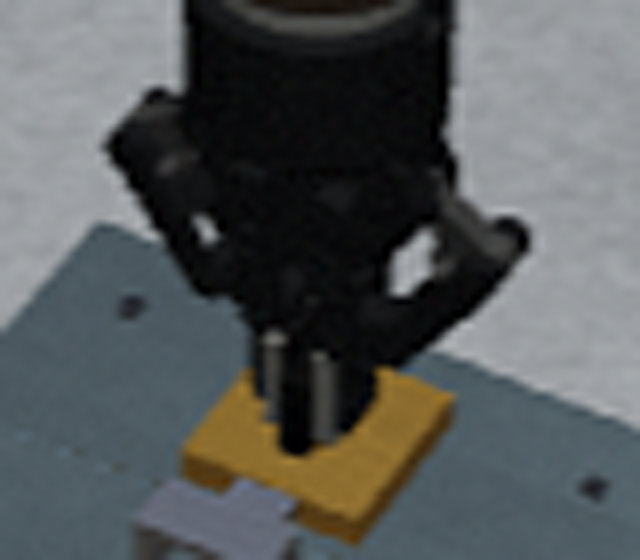

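The scene crop shows the black head sitting directly on the brass plate, lowest point at about (335,206), and the downward push meets a firm stop. Key is home, so I start the clockwise turn.

```bash
python3 -m pendant '[[[0.03,0,0.05,0,0.005,0.11,0],[0,0,0.05,0,0,0.11,0],[0,0,0.05,0,0,0.11,0],[0,0,0.05,0,0,0.11,0]]]'
python3 -m pendant '[[[0,0,0.05,0,0,0.12,0],[0,0,0.05,0,0,0.12,0],[0,0,0.05,0,0,0.12,0],[0,0,0.05,0,0,0.12,0]]]'
python3 -c "
from h import *
o=bot.get_obs();print(o['torque'])"
```

```text
time: 13.15
ee_pos: [0.4993, -0.142, 0.1159]
tcp_rot: [-179.9, 0.5, 148.3]
wrist_force: [-4.3, -1.4, 6.8]
opening: 0.0089
time: 13.48
ee_pos: [0.4985, -0.1432, 0.1159]
tcp_rot: [180.0, 0.7, 119.6]
wrist_force: [-5.7, -0.5, 8.8]
opening: 0.0086
[-0.05786041  1.14025331  0.06221029]
```

```bash
python3 -m pendant '[[[0,0,0.05,0,0,0.12,0],[0,0,0.05,0,0,0.12,0],[0,0,0.05,0,0,0.12,0],[0,0,0.05,0,0,0.12,0]]]'
python3 -m pendant '[[[0,0,0.05,0,0,0.12,0],[0,0,0.05,0,0,0.12,0],[0,0,0.05,0,0,0.1,0]]]'
python3 -c "
from h import *
o=bot.get_obs();print(o['torque'],o['q'])"
```

```text
time: 13.82
ee_pos: [0.4972, -0.1438, 0.1159]
tcp_rot: [179.7, 0.7, 90.9]
wrist_force: [-4.1, 0.2, 8.5]
opening: 0.0086
time: 14.07
ee_pos: [0.4962, -0.1438, 0.1158]
tcp_rot: [179.6, 0.5, 70.5]
wrist_force: [-4.9, 1.4, 8.8]
opening: 0.0084
[0.19879882 1.02088853 0.1833516 ] [-15.8423448   -0.7283146   -8.56180356  81.75896365  -0.57490785
  93.62646758]
```

```bash
python3 -m pendant '[[[0,0,0.05,0,0,0.06,0],[0,0,0.05,0,0,0.04,0]]]'
python3 -m pendant '[[[0,0,0.05,0,0,0.02,0],[0,0,0.05,0,0,0.02,0],[0,0,0.05,0,0,0.02,0]]]'
python3 - <<'E'
from fit import *
print(bot.get_obs()['torque'],bot.get_obs()['time'])
a=bot.camera("scene")[150:220,298:378]
cv2.imwrite("pics/z7.png",cv2.resize(a,(640,560),interpolation=cv2.INTER_CUBIC)[:,:,::-1])
E
```

```text
time: 14.23
ee_pos: [0.4959, -0.1437, 0.1159]
tcp_rot: [179.5, 0.5, 64.3]
wrist_force: [-3.2, 2.0, 7.2]
opening: 0.0086
time: 14.48
ee_pos: [0.4959, -0.1434, 0.1158]
tcp_rot: [179.4, 0.4, 60.7]
wrist_force: [-4.0, -0.2, 7.4]
opening: 0.0085
[0.07162601 0.87619369 0.72018372] 14.4833
```

View pics/z7.png

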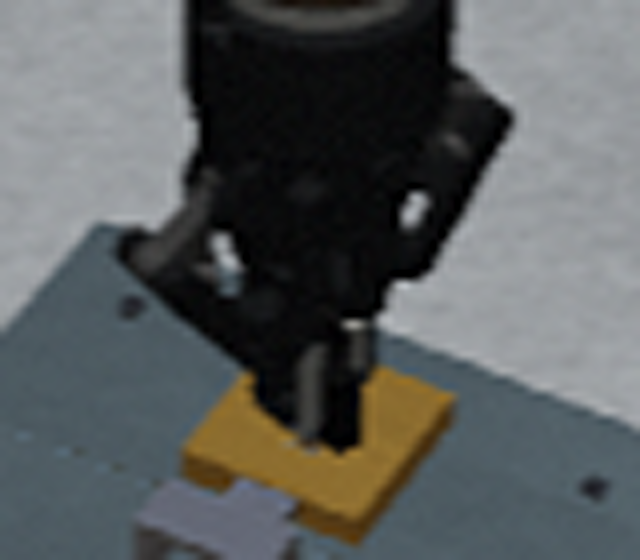

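The scene crop shows the gripper turned about a quarter, with the head still flat on the plate at about (339,205). The twisting moment rose from 0.18 to 0.72 N·m, well above the spring's 0.09, so the plug is on its stop. I'm checking that the hold is steady.

```bash
python3 -m pendant '[[[0,0,0.05,0,0,0.01,0],[0,0,0.05,0,0,0.01,0],[0,0,0.05,0,0,0.01,0],[0,0,0.05,0,0,0.01,0]]]' 90
python3 - <<'E'
from fit import *
o=bot.get_obs();print(o['torque'],o['tcp_rot'],o['ee_pos'],o['wrist_force'])
for i in range(6): bot.camera("scene")
o=bot.get_obs();print(o['torque'],o['tcp_rot'],o['ee_pos'],o['wrist_force'],o['time'],o['opening'])
# bolt retreat: pixel change near bolt/keeper before vs after
a=cv2.imread("pics/z6.png").astype(int);b=cv2.imread("pics/z7.png").astype(int)
d=np.abs(a-b).sum(2)[470:560,120:320];print("bolt-area change",d.max(),np.argwhere(d>60).mean(0)+[470,120] if (d>60).any() else None,(d>60).sum())
E
```

```text
time: 14.87
ee_pos: [0.4958, -0.1434, 0.1159]
tcp_rot: [179.3, 0.4, 58.5]
wrist_force: [-3.0, 0.2, 7.4]
opening: 0.0084
[0.12665408 0.82123646 0.86827024] [179.31836325   0.44544286  58.52876014] [ 0.49578109 -0.14341181  0.11587914] [-3.02823099  0.18316749  7.44373221]
[0.11534125 0.80828799 0.82541191] [179.32108978   0.4461115   58.54811074] [ 0.49575966 -0.14342907  0.11588447] [-3.26695052  0.23521116  7.57133839] 15.1667 0.00830963612970609
bolt-area change 15 None 0
```

```bash
python3 -m pendant '[[[0,0,0.05,0,0,-0.03,0],[0,0,0.05,0,0,0,0],[0,0,0.05,0,0,0,0]]]' 90
python3 - <<'E'
from fit import *
for i in range(12):
    if i%6==0:
        o=bot.get_obs();print(o['time'],o['torque'],o['tcp_rot'],o['ee_pos'],o['wrist_force'],o['opening'])
    im=bot.camera("scene")
print([(n,[(np.round(x["uv"],1).tolist(),round(x["confidence"],2)) for x in bot.mark_of("scene",n)[:1]]) for n in("spare","mug","key")])
cv2.imwrite("pics/z8.png",cv2.resize(np.hstack([im[160:230,298:378],im[235:305,470:550]]),(800,350),interpolation=cv2.INTER_CUBIC)[:,:,::-1])
E
```

```text
time: 15.42
ee_pos: [0.4959, -0.1434, 0.1159]
tcp_rot: [179.3, 0.5, 60.5]
wrist_force: [-3.2, -0.8, 7.5]
opening: 0.0086
15.4167 [0.13831393 0.75764396 0.58398515] [179.26516688   0.4791465   60.52958823] [ 0.49585467 -0.14342227  0.11589182] [-3.2275344  -0.84636646  7.45448807] 0.0085735380201509
15.7167 [0.12775528 0.76049517 0.70054795] [179.2690886    0.4775282   60.51725844] [ 0.49583773 -0.14342113  0.11588141] [-3.58187527 -0.01376507  7.52450112] 0.008525679530787091
[('spare', [([519.2, 256.1], 0.44)]), ('mug', [([456.4, 361.9], 0.86)]), ('key', [([336.3, 201.1], 0.58)])]
```

View pics/z8.png

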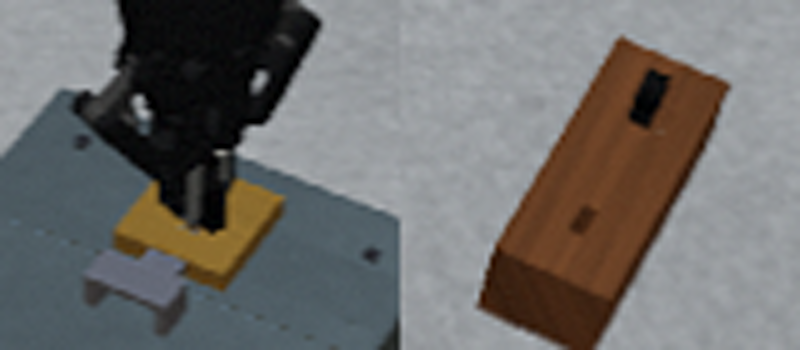

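The picture shows the head flat on the plate, held turned at about (338,205). The spare is still in its slot at about (520,254), and the other slot is empty. The hold is steady, so I'm handing in.

```bash
python3 -c "
from workcell import bot
print(bot.job_done(),bot.get_obs()['time'])"
```

```text
the job is handed in; nothing more can be done
the job is handed in; nothing more can be done
```

The larger key is fully home in the lock, turned clockwise to its stop, and the gripper is still holding it there against the spring. I handed the job in at about 16 s of the 48 s allowed; it gave no verdict.

**What I did:** I took the key from the far slot of the stand and pushed it down through the pins with about 25 N and a little rocking. It met a firm stop at 37 N, and the picture showed the head on the plate. I then turned it clockwise and left it gripped with 90 N set.

**Last checks:**
- **Height and push:** the tool held steady at 0.1159 m, the same height as when the key first went home, with about 7.5 N of downward push.
- **At the stop:** the twisting moment was a steady 0.6–0.7 N·m, well above the spring's 0.09, so the plug should be against its stop.
- **Surroundings:** the spare is still in its slot, and the mug is where it was to within about 3 pixels of detector scatter.

**Not confirmed or off:**
- **Plug angle:** I could not see it directly. The gripper turned about 114°, not the 100° or so expected. I put the excess down to give in the grip and contacts.
- **Bolt:** the pictures showed no visible change at the bolt, so they do not confirm that it was drawn out.
- **Canister:** I did not check it at the end, but no move went near it.
- **Camera positions:** the two cameras disagreed by 4–5 mm in x, and I worked between them and finished by feel.

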